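# Stand the packing-station tablet on its kickstand

## Task

The tablet lies on its screen on the packing bench. First, while it is still lying there, pull its yellow kickstand open as far as it goes; then lift the tablet by its black carrying handle and gently stand it upright on that kickstand, wholly on the blue mat, near the middle of the mat's width, with the screen facing squarely out over the mat's yellow-striped edge. Let go of it, and leave the two bins and the jar where they are.

Things in the scene. Friction and masses are not known exactly. Their poses are not given: they have to be found in the camera images.
- tablet: Rugged tablet of 0.5 to 0.7 kg, white case with dark corners, 125 mm tall (its x) by 170 mm wide (its y) by 24 mm thick (its z). Origin: the middle of the screen face. +x points to its top edge (the handle's end), +z out of its back. It starts lying flat on the bench on its screen, z up, top edge away from the robot. The bottom edge of the case is at x = -62.5 mm.
- handle (a point): Middle of the carrying handle's grip: a round black bar 13 mm in diameter and about 105 mm clear along the tablet's y, carried on a post at each end (y = +-60 mm). It stands off the top edge in the plane of the case: tablet frame (104.5, 0, 16) mm, so 35 mm are free between the bar and the top edge. Being round, it turns between the fingers under a modest load.
- base_edge (a point): Middle of the bottom edge on the back side of the case (the edge on which the tablet rests when it leans back): tablet frame (-62.5, 0, 24) mm.
- stand_hinge (a point): Middle of the kickstand's hinge axis, which is parallel to the tablet's y: tablet frame (25.5, 0, 36) mm, 12 mm above the back.
- stand_foot (a point): Middle of the kickstand's foot: the free cross bar of a yellow U-shaped wire frame, round, 10 mm in diameter, 94 mm long along the tablet's y, 85 mm from the hinge axis; side arms at y = +-47 mm, 8 mm in diameter. Folded, the foot lies towards the tablet's bottom edge with its axis 12 mm above the back, and there is only case under it. Unfolded on a standing tablet, it is what rests on the mat behind.
- kickstand (a joint): Opening angle of the kickstand (rad): 0 is parallel to the back, growing as the foot swings away from the back. The hinge is stiff (about 1.2 N at the foot) and stays where it is left; it ends in a firm stop somewhere between 0.75 and 1.0, to be felt. Fully open, the standing tablet leans back about 20 degrees; half open it falls over.
- mat: Fixed flat blue mat, 200 mm (its x) by 250 mm (its y) by 3 mm thick, with an 18 mm wide yellow stripe along its +x edge, which looks away from the robot. Origin: centre of its underside. With the tablet stood on it, the back side (kickstand) is towards the mat's -x.
- yellow_bin: Pale yellow open bin, 100 by 130 by 65 mm, loose, a bystander. Origin: centre of its underside.
- grey_bin: Grey open bin, 100 by 130 by 65 mm, loose, a bystander. Origin: centre of its underside.
- jar: Jar with an orange lid, 60 mm in diameter, 90 mm tall, loose, a bystander. Origin: centre of its underside.
There are look-alikes about, which are no part of the job. What is shaped like the tablet but green or red is not meant.

How it is judged:
By the outcome, as a careful person would: the job done as asked, in the order asked, and still so for the second after the job is handed in, with the robot touching nothing.
It also fails if it takes over 72 s, if anything falls off the work surface, if the arm or the gripper's body presses on something with over 40 N, if the wrist force passes 120 N, or if a joint passes its speed limit or range.

## Robot

A 6-joint arm with a two-finger parallel gripper is mounted at the origin on the work surface. World frame = base frame: x ahead of the robot, y to its left, z up, the work surface at z = 0. Lengths are in m, angles in rad, forces in N, time in s.
With the tool pointing down it reaches from about 0.375 to 0.975 m from the base axis. Payload 3.8 kg.
Tool frame: the origin (TCP) lies midway between the tips of the shut fingers; the grasp point (between the pads) lies manip.grip_point_offset behind it (manip.grip_point_offset is the distance from the TCP to the grasp point, in m); z points along the fingers, y is the line along which they close (so a half turn about z gives the same grasp; the last joint's range is limited). The gripper opens to 85 mm and grips with 20 to 120 N. Pads are 22 mm wide; open, the fingers measure 114 mm over their backs; the gripper's body (76 mm by 85 mm) begins 54 mm behind the grasp point. The pads swing forward as they close: fully open they stand 13 mm farther back than shut.
Start: joints at [-1.194, 0.264, 1.604, -0, 1.274, -0.037], TCP at [0.271, -0.618, 0.231] pointing down, gripper open.
Joint ranges: [-2.63, 2.63], [-0.94, 2.18], [0.31, 2.57], [-1.31, 4.45], [0, 2.66], [-2.55, 2.55]. Speed limits (rad/s): [2.57, 2.57, 3.14, 3.14, 3.14, 3.14].

## Interface

Orientations are given as a rotation vector (axis times angle).
In Python, from station import status, get_image, camera_params, manip gives the robot as it stands.
- The arm moves only by the tool jog_arm, never from a script. Its argument "steps" is a list of rows, each a list of 2 entries, a list of its own where there are three numbers: the shift along the tool's x, y, z in units of 30 mm (1.0 is 30 mm), then the turn about the tool's z in degrees. In form: [[[tx, ty, tz], yaw], ...]. A call has 1 to 20 rows; each row shifts and turns the commanded pose from where the row before left it, along the tool's axes as they then stand; what a row does not reach is not made up. A row lasts 1/10 s, in which the tool goes at most 50 mm and 8.59 degrees, less where a joint would pass 70% of its speed; a pose out of reach is approached as far as the arm can. A call is refused whole if a number of a shift passes 1 or a number of a turn 8.59, either way. A call with a gripper value outside its range is refused whole. "claw" is the finger opening in mm, from 0 to 85.4, set as the call begins (left out, the last holds). The fingers move at their own pace and stop on an object; "force" is the grip in N (left out, the last holds). Time passes only in rows, so rows that do not move let the fingers close. It gives the time, the measured TCP pose, the force, the opening and the grip force at its end, in the units of the state.
- status.get_obs(): the state, without advancing time (a new reading comes with each control period).
- get_image(name): name is "scene" or "side" or "wrist"; returns (picture, depth): 400x640x3 uint8, red, green, blue; 400x640 float32, m along the optical axis (not along the pixel's ray), 0 where there is no reading.
- camera_params(name): a dict with "vertical_fov" (degrees; the focal length in pixels is half the picture's height over the tangent of half this angle, whatever the lens; pixels are square), "cx", "cy" (the principal point, pixels), "distortion" ([k1, k2, p1, p2, k3] as OpenCV has them; the pictures are not rectified), "T" (4x4, takes a point from camera to world coordinates); the wrist camera has in their place "T_tool_cam" (4x4, takes a point from camera to tool coordinates, whose origin is the TCP and whose axes are the flange's). Camera axes: x right, y up, looking along -z (the intrinsics and any distortion apply to the point x, -y, -z); pixel columns grow to the right and rows downward; lengths in m; the calibration is good to about 2 mm. A picture is of the moment at which its call begins: read the wrist's pose just before it. camera_params takes no time and is no camera call.
- manip.job_done(): hands the job in; it is judged then, once.
The state is a dict: "time_s": time; "joint_pos": joint angles; "qvel": joint speeds; "joint_efforts": joint torques, N m; "ee_pos": TCP position; "eef_rot": TCP orientation; "wrist_force": force on the tool from outside, world axes, zero at the start; "ft_torque": the same for the moment, N m; "finger_gap": finger opening in m; "gripper_force": force on a finger pad.
Only numpy, scipy, OpenCV 4.12 (cv2) and the standard library are available. Lean on these libraries where they do the work, as an engineer would, in place of code of your own. Each camera call takes 0.05 s, during which the arm holds its last target. There are 200 camera calls.

## Working session

There is one attempt and no reset: what is moved stays moved. The work goes in short steps, Python scripts to look and compute and a tool call to move; the robot and the scene stay as the last step left them, time stands still between calls to the robot, and variables do not carry over. Pictures are saved under pics/ and viewed, at most 10 in all, crops included, and the job is handed in when it is done.

Besides the shell and the picture viewer there is one more tool, called after ">>>" by a JSON object that holds its "op" and its "data". jog_arm: Moves the arm, as the interface text tells. Its arguments: {"type":"object","properties":{"steps":{"type":"array","items":{"type":"array"}},"claw":{"type":"number"},"force":{"type":"number"}},"required":["steps"]}

```bash
mkdir -p pics; ls; cat > h.py <<'E'
import numpy as np,cv2
from station import status,get_image,camera_params,manip
from scipy.spatial.transform import Rotation as R
def save(n,im): cv2.imwrite('pics/'+n+'.png',cv2.cvtColor(im,cv2.COLOR_RGB2BGR))
def grab(name):
    o=status.get_obs(); im,d=get_image(name); p=camera_params(name)
    if name=='wrist':
        W=np.eye(4);W[:3,:3]=R.from_rotvec(o['eef_rot']).as_matrix();W[:3,3]=o['ee_pos']
        T=W@np.array(p['T_tool_cam'])
    else: T=np.array(p['T'])
    f=im.shape[0]/2/np.tan(np.radians(p['vertical_fov'])/2)
    K=np.array([[f,0,p['cx']],[0,f,p['cy']],[0,0,1]])
    return im,d,dict(T=T,K=K,D=np.array(p['distortion'],float))
def rays(px,c):
    u=cv2.undistortPoints(np.array(px,float).reshape(-1,1,2),c['K'],c['D']).reshape(-1,2)
    v=np.c_[u[:,0],-u[:,1],-np.ones(len(u))]
    return v@c['T'][:3,:3].T,c['T'][:3,3]
def onplane(px,z,c):
    v,o=rays(px,c); return o+v*((z-o[2])/v[:,2])[:,None]
def ondepth(px,d,c):
    v,o=rays(px,c); q=np.array(px).astype(int); return o+v*d[q[:,1],q[:,0]][:,None]
E
python3 - <<'E'
from h import *
print(status.get_obs()); print(manip.grip_point_offset)
for n in('scene','side'):
    im,d,c=grab(n); save(n+'0',im); np.savez(n+'0.npz',im=im,d=d,**c); print(n,c['T'].round(3).tolist())
E
```

```text
pics
{'time_s': 0.0, 'joint_pos': array([-1.19390613e+00,  2.64737291e-01,  1.60539109e+00,  1.90580930e-05,
        1.27369880e+00, -3.69078994e-02]), 'qvel': array([-1.72138522e-05,  3.05533387e-03,  4.17998043e-04,  1.69494609e-04,
       -1.48238808e-03,  1.21354128e-03]), 'joint_efforts': array([-3.78703204e-03, -5.15123677e+01, -3.67314613e+01, -5.08823405e-05,
        1.31854636e-02,  3.71919540e-06]), 'ee_pos': array([ 0.27113775, -0.61734317,  0.22996349]), 'eef_rot': array([-3.07243416e+00, -6.44903385e-01,  5.65197197e-04]), 'wrist_force': array([-0.46867303,  0.13551865,  0.23096652]), 'ft_torque': array([0.01607045, 0.04718568, 0.04013627]), 'gripper_force': 0.0, 'finger_gap': 0.08533338643700815}
0.0187
scene [[-0.275, -0.765, 0.583, 1.119], [0.961, -0.217, 0.17, 0.169], [-0.004, 0.607, 0.795, 0.797], [0.0, 0.0, 0.0, 1.0]]
side [[-0.976, 0.158, -0.146, 0.34], [-0.215, -0.759, 0.615, 0.927], [-0.014, 0.632, 0.775, 1.228], [0.0, 0.0, 0.0, 1.0]]
```

View pics/scene0.png

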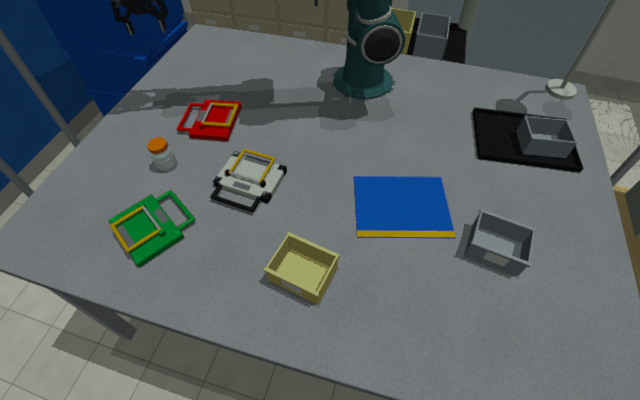

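View pics/side0.png

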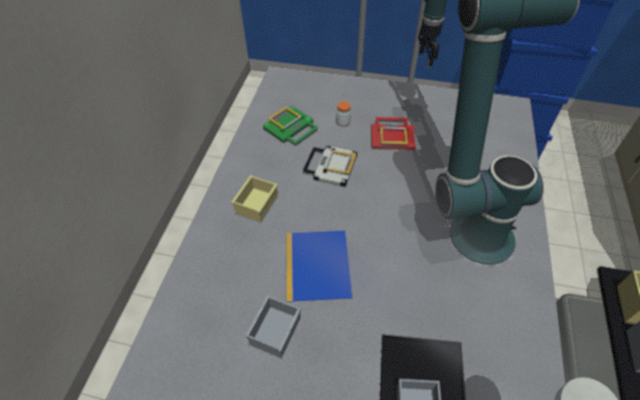

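In the scene view, three tablets are candidates: white (248,180), green (150,225) and red (212,118). White with dark corners and a black handle fits, so the other two are look-alikes. The mat is at (404,207), the yellow bin at (302,268), the grey bin at (500,243) and the jar at (161,155).

```bash
python3 - <<'E'
from h import *
z=np.load('scene0.npz'); im=z['im'];c=dict(T=z['T'],K=z['K'],D=z['D']);d=z['d']
save('crop0',cv2.resize(im[140:220,200:300],None,fx=7,fy=7,interpolation=cv2.INTER_CUBIC))
hsv=cv2.cvtColor(im,cv2.COLOR_RGB2HSV)
def allpts(m):
    v,u=np.nonzero(m&(d>0)); return ondepth(np.c_[u,v],d,c)
box=np.zeros(d.shape,bool);box[140:220,200:300]=1
Y=box&(hsv[...,0]>15)&(hsv[...,0]<35)&(hsv[...,1]>120)
P=allpts(Y);P=P[P[:,2]>.02];print('stand',len(P),P.mean(0),cv2.minAreaRect((P[:,:2]*1000).astype(np.float32)))
W=box&(hsv[...,1]<60)&(hsv[...,2]>150);P=allpts(W);print('white',len(P),np.median(P,0),cv2.minAreaRect((P[P[:,2]>.015][:,:2]*1000).astype(np.float32)))
K=box&(hsv[...,2]<60);P=allpts(K);P=P[(P[:,2]>.012)&(P[:,2]<.05)];print('black',len(P),cv2.minAreaRect((P[:,:2]*1000).astype(np.float32)))
far=P[P[:,0]>P[:,0].max()-.03];print('far black',far.mean(0))
B=(hsv[...,0]>100)&(hsv[...,0]<125)&(hsv[...,1]>150);B[:170]=0;B[245:]=0;B[:,:340]=0;B[:,460:]=0
S=(hsv[...,0]>15)&(hsv[...,0]<35)&(hsv[...,1]>120);S[:225]=0;S[245:]=0;S[:,:345]=0;S[:,460:]=0
for n,m in(('blue',B),('stripe',S)):
    v,u=np.nonzero(m);q=onplane(np.c_[u,v],.003,c);print(n,cv2.minAreaRect((q[:,:2]*1000).astype(np.float32)),q[:,:2].mean(0))
v,u=np.nonzero(B|S);q=onplane(np.c_[u,v],.003,c);print(cv2.minAreaRect((q[:,:2]*1000).astype(np.float32)))
# bystanders above 3cm
P=allpts(d>0)
for n,(r0,r1,c0,c1) in dict(ybin=(230,305,260,345),gbin=(205,280,455,540),jar=(130,175,140,180)).items():
    m=np.zeros(d.shape,bool);m[r0:r1,c0:c1]=1;p=allpts(m&(d>0));p=p[p[:,2]>.05];print(n,p.min(0),p.max(0))
E
```

```text
stand 243 [ 0.50993706 -0.20386291  0.04310795] ((523.5399169921875, -208.2827606201172), (104.42733001708984, 93.3519515991211), 85.82301330566406)
white 963 [ 0.54112185 -0.19826477  0.02425827] ((542.1651000976562, -208.66415405273438), (165.9036102294922, 119.93312072753906), 84.48192596435547)
black 544 ((566.4381713867188, -208.93515014648438), (168.17384338378906, 172.29393005371094), 85.08671569824219)
far black [ 0.64515953 -0.21142838  0.0206953 ]
blue ((507.9558410644531, 213.61026000976562), (177.91226196289062, 249.43475341796875), 14.94870376586914) [0.51221653 0.2141434 ]
stripe ((603.7092895507812, 240.58010864257812), (14.832984924316406, 248.5181427001953), 15.675259590148926) [0.60389311 0.24001521]
((516.017333984375, 215.53646850585938), (197.22682189941406, 249.3565216064453), 15.67525863647461)
ybin [ 0.71474119 -0.05389582  0.05004869] [0.84490265 0.09865477 0.06816853]
gbin [0.52298549 0.38473309 0.05005986] [0.65321095 0.53347369 0.06987354]
jar [ 0.5335066  -0.49790876  0.0500179 ] [ 0.58912115 -0.44192897  0.09299841]
```

View pics/crop0.png

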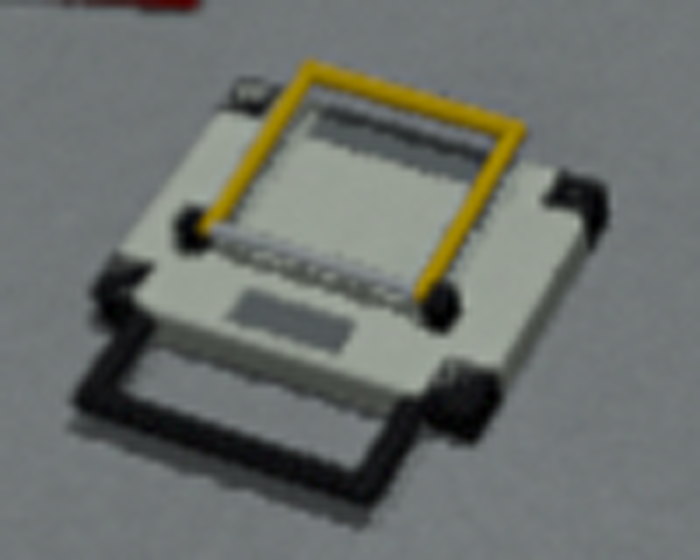

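Crop confirms it: white case, dark corners, yellow kickstand at its middle and a black handle at the lower left. The heights and sizes fit too: case about 120 x 166 mm, back at z 24 mm, mat 197 x 249 mm. The tablet origin is about (0.542, -0.2075) with its x-axis at -5°. The mat centre is about (0.516, 0.2155) with its heading at 15.7°.

Next I yaw and then move above the stand foot, around (0.483, -0.202).

>>> {"op": "jog_arm", "data": {"steps": [[[0,0,0],-7.66],[[0,0,0],-7.66],[[0,0,0],-7.66],[[0,0,0],-7.66],[[0,0,0],-7.66],[[0,0,0],-7.66],[[0,0,0],-7.66],[[0,0,0],-7.66]]}}

```text
time_s: 0.9
ee_pos: [0.2712, -0.6176, 0.2305]
eef_rot: [-2.31, -2.128, -0.001]
wrist_force: [0.1, 0.5, 0.2]
finger_gap: 0.0855
gripper_force: 0.0
```

>>> {"op": "jog_arm", "data": {"steps": [[[0.8,0.32,0],0],[[0.8,0.32,0],0],[[0.8,0.32,0],0],[[0.8,0.32,0],0],[[0.8,0.32,0],0],[[0.8,0.32,0],0],[[0.8,0.32,0],0],[[0.8,0.32,0],0],[[0.8,0.32,0],0],[[0.8,0.32,0],0],[[0.8,0.32,0],0],[[0.8,0.32,0],0],[[0.8,0.32,0],0],[[0.8,0.32,0],0],[[0.8,0.32,0],0],[[0.8,0.32,0],0],[[0.8,0.32,0],0],[[0.8,0.32,0],0],[[0,0,0],0],[[0,0,0],0]], "claw": 45}}

```text
time_s: 2.9
ee_pos: [0.4811, -0.2024, 0.2309]
eef_rot: [-2.314, -2.124, 0.001]
wrist_force: [-0.1, 0.4, -0.4]
finger_gap: 0.045
gripper_force: 0.0
```

```bash
cat >> h.py <<'E'
def delta(target,yaw_y=None):
    "shift in tool axes (units of 30 mm) to world target; yaw (deg) to bring tool y to heading yaw_y"
    o=status.get_obs();M=R.from_rotvec(o['eef_rot']).as_matrix()
    a=np.degrees(np.arctan2(M[1,1],M[0,1]));out=(M.T@(np.array(target)-o['ee_pos'])/.03).round(3)
    print('t',round(o['time_s'],2),'tcp',o['ee_pos'].round(4),'tool y heading',a.round(2),'tool z',M[:,2].round(3),'shift',out,'F',o['wrist_force'].round(2),'gap',round(o['finger_gap'],4))
    if yaw_y is not None: print('yaw',a-yaw_y)
E
python3 - <<'E'
from h import *
delta([.4827,-.2023,.15],-5)
im,d,c=grab('wrist'); save('w1',im); np.savez('w1.npz',im=im,d=d,**c)
E
```

```text
t 2.9 tcp [ 0.4811 -0.2024  0.2309] tool y heading -4.92 tool z [-0.001 -0.    -1.   ] shift [0.01  0.057 2.696] F [-0.12  0.39 -0.43] gap 0.045
yaw 0.07968703914105557
```

View pics/w1.png

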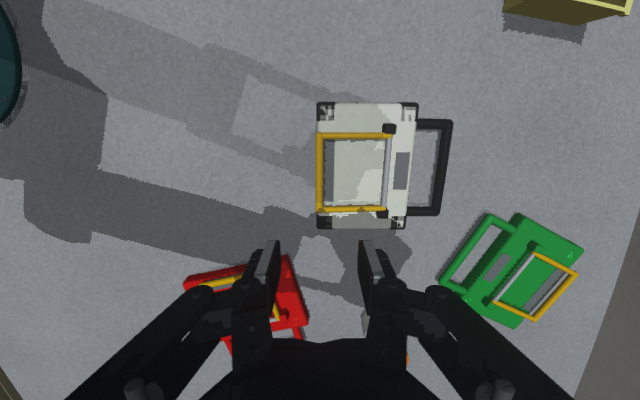

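The wrist view shows the white tablet at (367,165), with the foot bar a vertical line at column 320, rows 133–212. The handle bar is at column 443. The red and green look-alikes are below. I measure all of these in this view.

```bash
python3 - <<'E'
from h import *
z=np.load('w1.npz'); im=z['im'];c=dict(T=z['T'],K=z['K'],D=z['D'])
hsv=cv2.cvtColor(im,cv2.COLOR_RGB2HSV)
Y=(hsv[...,0]>15)&(hsv[...,0]<35)&(hsv[...,1]>120);Y[:125]=0;Y[220:]=0;Y[:,:310]=0;Y[:,400:]=0
F=Y.copy();F[:,327:]=0;F[:142]=0;F[204:]=0
v,u=np.nonzero(F);p=onplane(np.c_[u,v],.038,c);m=p.mean(0)
l=cv2.fitLine(p[:,:2].astype(np.float32),cv2.DIST_L2,0,.01,.01).ravel();print('foot',m,'heading x',np.degrees(np.arctan2(l[1],l[0]))%180-90)
v,u=np.nonzero(Y&(np.arange(640)[None]<390));p=onplane(np.c_[u,v],.038,c);print('stand rect',cv2.minAreaRect((p[:,:2]*1000).astype(np.float32)))
B=(hsv[...,2]<55);H=B.copy();H[:130]=0;H[206:]=0;H[:,430:][:,25:]=0;H[:,:434]=0
v,u=np.nonzero(H);p=onplane(np.c_[u,v],.018,c)
l=cv2.fitLine(p[:,:2].astype(np.float32),cv2.DIST_L2,0,.01,.01).ravel();print('handle',len(p),p.mean(0),np.degrees(np.arctan2(l[1],l[0]))%180-90)
E
```

```text
foot [ 0.48081578 -0.20326888  0.038     ] heading x -4.9314194
stand rect ((522.5128173828125, -208.0738983154297), (103.39674377441406, 92.04076385498047), 85.20510864257812)
handle 743 [ 0.64313457 -0.21344107  0.018     ] -4.2430954
```

Foot is at (0.481, -0.203) and its distance to the handle is 162.6 mm (164 expected). I descend and close on it.

>>> {"op": "jog_arm", "data": {"steps": [[[-0.03,0,0.8],0],[[0,0,0.8],0],[[0,0,0.8],0],[[0,0,0.8],0],[[0,0,0.8],0],[[0,0,0.8],0],[[0,0,0.6],0],[[0,0,0.5],0],[[0,0,0.37],0],[[0,0,0.3],0],[[0,0,0.2],0],[[0,0,0],0],[[0,0,0],0]], "claw": 40}}

```text
time_s: 4.25
ee_pos: [0.4816, -0.2039, 0.0286]
eef_rot: [2.316, 2.122, 0.0]
wrist_force: [0.4, -0.8, 0.5]
finger_gap: 0.0402
gripper_force: 0.0
```

>>> {"op": "jog_arm", "data": {"steps": [[[0,0,0],0],[[0,0,0],0],[[0,0,0],0],[[0,0,0],0],[[0,0,0],0],[[0,0,0],0],[[0,0,0],0],[[0,0,0],0]], "claw": 3, "force": 20}}

```text
time_s: 5.05
ee_pos: [0.4815, -0.2038, 0.0283]
eef_rot: [2.316, 2.122, 0.0]
wrist_force: [-0.0, -0.4, 1.0]
finger_gap: 0.0093
gripper_force: 20.4
```

>>> {"op": "jog_arm", "data": {"steps": [[[0,0.004,-0.142],0],[[0,0.011,-0.141],0],[[0,0.018,-0.141],0],[[0,0.025,-0.14],0],[[0,0.032,-0.138],0],[[0,0.038,-0.136],0],[[0,0.045,-0.134],0],[[0,0.052,-0.132],0],[[0,0.058,-0.129],0],[[0,0.065,-0.126],0],[[0,0.071,-0.123],0],[[0,0.077,-0.119],0],[[0,0.083,-0.115],0],[[0,0.089,-0.111],0],[[0,0,0],0],[[0,0,0],0]]}}

```text
time_s: 6.65
ee_pos: [0.5016, -0.2054, 0.0836]
eef_rot: [2.316, 2.122, 0.001]
wrist_force: [-0.0, 0.0, 0.8]
finger_gap: 0.0088
gripper_force: 19.9
```

>>> {"op": "jog_arm", "data": {"steps": [[[0,0.094,-0.106],0],[[0,0,0],0]]}}

```text
time_s: 6.85
ee_pos: [0.504, -0.2056, 0.0864]
eef_rot: [-2.316, -2.122, 0.0]
wrist_force: [-0.3, 0.3, -0.5]
finger_gap: 0.0089
gripper_force: 19.8
```

>>> {"op": "jog_arm", "data": {"steps": [[[0,0.05,-0.051],0],[[0,0,0],0]]}}

```text
time_s: 7.05
ee_pos: [0.5052, -0.2057, 0.0876]
eef_rot: [-2.316, -2.122, 0.001]
wrist_force: [-0.5, 0.8, -1.4]
finger_gap: 0.0092
gripper_force: 19.7
```

>>> {"op": "jog_arm", "data": {"steps": [[[0,0.05,-0.05],0],[[0,0,0],0]]}}

```text
time_s: 7.25
ee_pos: [0.5068, -0.2059, 0.0892]
eef_rot: [-2.316, -2.122, 0.0]
wrist_force: [-0.6, 0.9, -1.6]
finger_gap: 0.0089
gripper_force: 19.6
```

>>> {"op": "jog_arm", "data": {"steps": [[[0,0.052,-0.049],0],[[0,0,0],0]]}}

```text
time_s: 7.45
ee_pos: [0.5086, -0.206, 0.0909]
eef_rot: [-2.316, -2.122, 0.0]
wrist_force: [-2.2, -0.1, -0.9]
finger_gap: 0.009
gripper_force: 19.6
```

>>> {"op": "jog_arm", "data": {"steps": [[[0,0.052,-0.048],0],[[0,0,0],0]]}}

```text
time_s: 7.65
ee_pos: [0.51, -0.2062, 0.0922]
eef_rot: [-2.316, -2.122, 0.0]
wrist_force: [-2.8, 0.2, -0.7]
finger_gap: 0.0088
gripper_force: 19.6
```

>>> {"op": "jog_arm", "data": {"steps": [[[0,0.054,-0.046],0],[[0,0,0],0]]}}

```text
time_s: 7.85
ee_pos: [0.512, -0.2064, 0.0935]
eef_rot: [2.316, 2.122, 0.0]
wrist_force: [-2.0, 0.0, -2.7]
finger_gap: 0.0086
gripper_force: 19.5
```

>>> {"op": "jog_arm", "data": {"steps": [[[0,0.054,-0.045],0],[[0,0,0],0]]}}

```text
time_s: 8.05
ee_pos: [0.5136, -0.2065, 0.095]
eef_rot: [2.316, 2.122, 0.0]
wrist_force: [-2.6, 0.4, -3.0]
finger_gap: 0.0093
gripper_force: 19.5
```

>>> {"op": "jog_arm", "data": {"steps": [[[0,0.056,-0.043],0],[[0,0,0],0]]}}

```text
time_s: 8.25
ee_pos: [0.5152, -0.2067, 0.0964]
eef_rot: [2.316, 2.122, 0.0]
wrist_force: [-3.3, 0.6, -1.8]
finger_gap: 0.0089
gripper_force: 19.6
```

>>> {"op": "jog_arm", "data": {"steps": [[[0,0.056,-0.042],0],[[0,0,0],0]]}}

```text
time_s: 8.45
ee_pos: [0.517, -0.2068, 0.0977]
eef_rot: [2.316, 2.122, 0.0]
wrist_force: [-3.3, 0.4, -2.0]
finger_gap: 0.009
gripper_force: 19.6
```

```bash
python3 - <<'E'
from h import *
delta([.5,-.2,.1],-5)
im,d,c=grab('scene'); a=im[130:220,190:310]; save('s2',np.hstack([cv2.resize(a,None,fx=6,fy=6,interpolation=cv2.INTER_CUBIC)]))
E
```

```text
t 8.45 tcp [ 0.517  -0.2068  0.0977] tool y heading -5.01 tool z [ 0. -0. -1.] shift [ 0.177 -0.584 -0.077] F [-3.25  0.41 -2.01] gap 0.009
yaw -0.012158440622933142
```

View pics/s2.png

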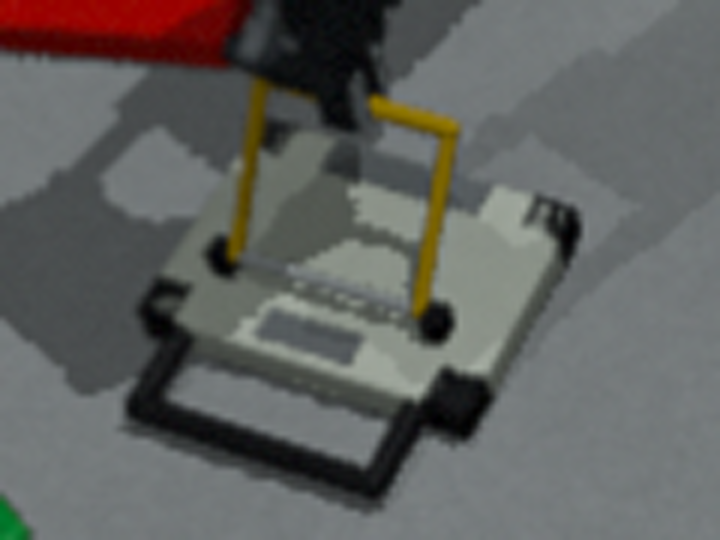

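>>> {"op": "jog_arm", "data": {"steps": [[[0,0.06,-0.04],0],[[0,0.06,-0.04],0],[[0,0,0],0],[[0,0,0],0]]}}

```text
time_s: 8.9
ee_pos: [0.5205, -0.2072, 0.0999]
eef_rot: [2.316, 2.122, 0.0]
wrist_force: [-2.8, -0.4, -2.6]
finger_gap: 0.0089
gripper_force: 19.6
```

```bash
cat > ang.py <<'E'
from h import *
im,d,c=grab('scene')
hsv=cv2.cvtColor(im,cv2.COLOR_RGB2HSV)
Y=(hsv[...,0]>15)&(hsv[...,0]<35)&(hsv[...,1]>120);Y[:138]=0;Y[190:]=0;Y[:,:215]=0;Y[:,290:]=0
v,u=np.nonzero(Y&(d>0));p=ondepth(np.c_[u,v],d,c);p=p[(p[:,2]>.03)&(p[:,2]<.13)]
o=p.mean(0);n=np.linalg.svd(p-o)[2][2];n*=np.sign(n[2]);print('plane tilt',np.arctan2(np.hypot(n[0],n[1]),n[2]),'n',len(p),'z',p[:,2].min(),p[:,2].max())
W=(hsv[...,1]<60)&(hsv[...,2]>110);W[:145]=0;W[220:]=0;W[:,:205]=0;W[:,:][:,300:]=0
v,u=np.nonzero(W&(d>0));q=ondepth(np.c_[u,v],d,c);q=q[(q[:,2]>.017)&(q[:,2]<.04)]
K=(hsv[...,2]<60);K[:190]=0;K[225:]=0;K[:,:205]=0;K[:,270:]=0
v,u=np.nonzero(K&(d>0));k=ondepth(np.c_[u,v],d,c);k=k[(k[:,2]>.01)&(k[:,2]<.04)]
k2=k[k[:,0]>k[:,0].max()-.02];print('back z',np.median(q[:,2]),'handle outer',k[:,0].max(),k2.mean(0))
E
python3 ang.py; python3 -c "
from h import *
delta([.5,-.2,.1],-5)
z=np.load('scene0.npz')"
```

```text
plane tilt 0.9723230102577414 n 222 z 0.03377628308417191 0.11961892972349553
back z 0.028995607016302438 handle outer 0.6579647052671352 [ 0.64864178 -0.20974905  0.0168099 ]
t 8.95 tcp [ 0.5204 -0.2071  0.0998] tool y heading -5.01 tool z [ 0. -0. -1.] shift [ 0.177 -0.698 -0.007] F [-2.07  0.09 -2.52] gap 0.0089
yaw -0.007484471937739379
```

The force has held at 3–4 N, against 1.2 N from the hinge alone, and the tablet back has risen slightly. So the stop is reached and I'm now pulling the tablet itself. I ease back a little, let go and retreat up.

>>> {"op": "jog_arm", "data": {"steps": [[[0,-0.07,0.08],0],[[0,0,0],0]]}}

```text
time_s: 9.15
ee_pos: [0.5173, -0.2069, 0.0973]
eef_rot: [-2.316, -2.122, 0.001]
wrist_force: [-4.9, -1.0, 0.8]
finger_gap: 0.009
gripper_force: 19.9
```

>>> {"op": "jog_arm", "data": {"steps": [[[0,0,0],0],[[0,0,0],0],[[0,0,0],0],[[0,0,0],0],[[0,0,0],0],[[0,0,-0.5],0],[[0,0,-0.8],0],[[0,0,-0.8],0],[[0,0,-0.8],0],[[0,0.4,-0.8],0],[[0,0.6,-0.8],0],[[0,0.6,0],0],[[0,0,0],0],[[0,0,0],0]], "claw": 40}}

```text
time_s: 10.55
ee_pos: [0.5657, -0.211, 0.2328]
eef_rot: [-2.316, -2.122, 0.0]
wrist_force: [-0.2, 0.7, -0.8]
finger_gap: 0.0401
gripper_force: 0.0
```

```bash
python3 ang.py; python3 - <<'E'
from h import *
delta([.5,-.2,.1],-5)
im,d,c=grab('wrist'); save('w3',im); np.savez('w3.npz',im=im,d=d,**c)
E
```

```text
plane tilt 0.8756767691872984 n 291 z 0.03336974615164667 0.10889172354197674
back z 0.024183220171686837 handle outer 0.6569179729042404 [ 0.64754645 -0.21085609  0.02041017]
t 10.6 tcp [ 0.5651 -0.2108  0.2322] tool y heading -5.0 tool z [-0.001  0.    -1.   ] shift [ 0.169 -2.188  4.409] F [-0.27 -0.14 -0.48] gap 0.0395
yaw -0.004108653585152666
```

View pics/w3.png

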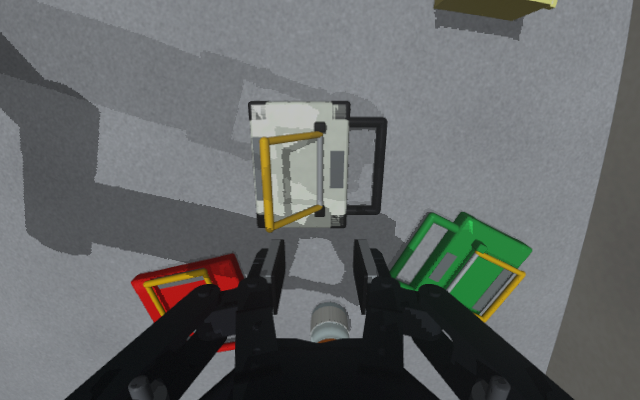

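The stand now stands open at 0.876 rad. By geometry that gives a 20.1° lean, which matches the description, so it is fully open. In the wrist view the handle bar is at about column 381, rows 118–213. I measure it now.

```bash
python3 - <<'E'
from h import *
z=np.load('w3.npz'); im=z['im'];c=dict(T=z['T'],K=z['K'],D=z['D'])
g=im.max(2);B=(g<50).astype(np.uint8);B[:95]=0;B[235:]=0;B[:,:365]=0;B[:,395:]=0
v,u=np.nonzero(B);print(u.min(),u.max(),v.min(),v.max(),len(u))
H=B.copy();H[:128]=0;H[204:]=0;H[:,:372]=0
v,u=np.nonzero(H);p=onplane(np.c_[u,v],.018,c)
l=cv2.fitLine(p[:,:2].astype(np.float32),cv2.DIST_L2,0,.01,.01).ravel();h=np.degrees(np.arctan2(l[1],l[0]))%180-90
v2,u2=np.nonzero(B);q=onplane(np.c_[u2,v2],.018,c);print('ends',cv2.minAreaRect((q[:,:2]*1000).astype(np.float32)))
m=np.r_[p.mean(0)[:2],.016];print('handle',m,h); delta([m[0],m[1],.008],h)
E
```

```text
365 386 118 214 1074
ends ((639.060302734375, -217.40560913085938), (131.38865661621094, 26.731754302978516), 88.01729583740234)
handle [ 0.64378093 -0.21344617  0.016     ] -5.0194626
t 10.65 tcp [ 0.5648 -0.2108  0.2319] tool y heading -5.01 tool z [-0.002  0.001 -1.   ] shift [0.137 2.642 7.458] F [-0.21 -0.33 -0.7 ] gap 0.0397
yaw 0.007788110607621412
```

Handle is at about (0.645, -0.2175), taking the foot- and edge-based estimates together. I move over it and descend.

>>> {"op": "jog_arm", "data": {"steps": [[[0,0.7,0],0],[[0,0.7,0],0],[[0,0.7,0],0],[[0,0.59,0],0],[[0,0,0.8],0],[[0,0,0.8],0],[[0,0,0.8],0],[[0,0,0.8],0],[[0,0,0.8],0],[[0,0,0.8],0],[[0,0,0.8],0],[[0,0,0.6],0],[[0,0,0.5],0],[[0,0,0.4],0],[[0,0,0.23],0],[[0,0,0],0],[[0,0,0],0]], "claw": 40}}

```text
time_s: 12.35
ee_pos: [0.6469, -0.2184, 0.0132]
eef_rot: [2.316, 2.122, 0.001]
wrist_force: [-0.6, 0.0, -0.5]
finger_gap: 0.0399
gripper_force: 0.0
```

```bash
python3 - <<'E'
from h import *
delta([.645,-.2175,.006],-5)
E
```

```text
t 12.35 tcp [ 0.6469 -0.2184  0.0132] tool y heading -5.01 tool z [ 0.001 -0.    -1.   ] shift [ 0.024 -0.067  0.239] F [-0.58  0.05 -0.48] gap 0.0399
yaw -0.011775834139606367
```

>>> {"op": "jog_arm", "data": {"steps": [[[0.03,-0.05,0.15],0],[[0,0,0.1],0],[[0,0,0],0]]}}

```text
time_s: 12.65
ee_pos: [0.6446, -0.217, 0.0048]
eef_rot: [-2.316, -2.122, 0.0]
wrist_force: [-0.3, -0.1, -0.3]
finger_gap: 0.0401
gripper_force: 0.0
```

>>> {"op": "jog_arm", "data": {"steps": [[[0,0,0],0],[[0,0,0],0],[[0,0,0],0],[[0,0,0],0],[[0,0,0],0],[[0,0,0],0],[[0,0,0],0]], "claw": 5, "force": 25}}

```text
time_s: 13.35
ee_pos: [0.6448, -0.2171, 0.0052]
eef_rot: [-2.316, -2.122, 0.0]
wrist_force: [-2.8, 0.7, 4.2]
finger_gap: 0.0117
gripper_force: 25.0
```

>>> {"op": "jog_arm", "data": {"steps": [[[0,0,-0.2],0],[[0,-0.02,-0.3],0],[[0,-0.06,-0.4],0],[[0,-0.1,-0.4],0],[[0,-0.15,-0.4],0],[[0,-0.2,-0.4],0],[[0,-0.25,-0.4],0],[[0,-0.25,-0.4],0],[[0,-0.25,-0.4],0],[[0,-0.25,-0.4],0],[[0,-0.25,-0.4],0],[[0,-0.25,-0.4],0],[[0,-0.2,-0.4],0],[[0,-0.1,-0.4],0],[[0,0,-0.4],0],[[0,0,-0.4],0],[[0,0,-0.4],0],[[0,0,-0.4],0],[[0,0,-0.4],0],[[0,0,-0.4],0]]}}

```text
time_s: 15.35
ee_pos: [0.5753, -0.211, 0.2369]
eef_rot: [-2.316, -2.122, 0.0]
wrist_force: [0.7, -0.1, -7.1]
finger_gap: 0.0118
gripper_force: 24.4
```

>>> {"op": "jog_arm", "data": {"steps": [[[0,0,-0.5],0],[[0,0,-0.5],0],[[0,0,-0.4],0],[[0,0,-0.2],0],[[0,0,0],0],[[0,0,0],0],[[0,0,0],0]]}}

```text
time_s: 16.05
ee_pos: [0.5747, -0.2108, 0.2828]
eef_rot: [-2.315, -2.121, 0.001]
wrist_force: [0.7, -0.0, -6.1]
finger_gap: 0.0121
gripper_force: 24.4
```

```bash
python3 - <<'E'
from h import *
delta([.516,.2155,.29],15.7)
im,d,c=grab('scene');im2,_,_=grab('side'); save('s4',np.vstack([cv2.resize(im[20:240,130:530],(800,440))[:300],cv2.resize(im2[60:260,200:600],(800,400))[:300]]))
E
```

```text
t 16.05 tcp [ 0.5747 -0.2108  0.2828] tool y heading -5.01 tool z [-0.002  0.001 -1.   ] shift [13.983 -3.19  -0.224] F [ 0.71 -0.05 -6.15] gap 0.0121
yaw -20.71343781743872
```

View pics/s4.png

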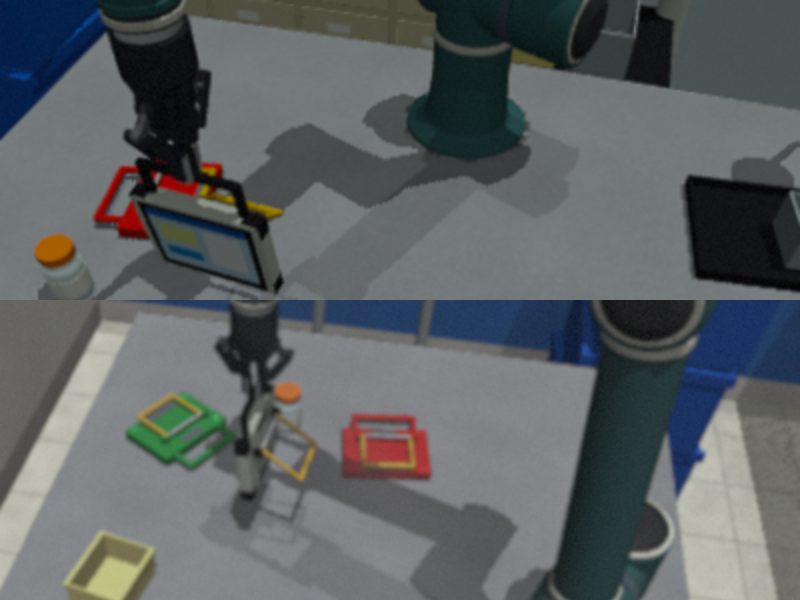

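Tablet hangs upright from its handle with the screen facing away from the robot and the stand open. I yaw it to the mat heading and carry it over.

>>> {"op": "jog_arm", "data": {"steps": [[[0,0,0],-2],[[0,0,0],-3.5],[[0,0,0],-3.5],[[0,0,0],-3.5],[[0,0,0],-3.5],[[0,0,0],-3],[[0,0,0],-1.7],[[0,0,0],0]]}}

```text
time_s: 16.95
ee_pos: [0.5751, -0.2109, 0.2835]
eef_rot: [-1.897, -2.503, 0.0]
wrist_force: [-0.1, -0.4, -7.4]
finger_gap: 0.0114
gripper_force: 24.4
```

>>> {"op": "jog_arm", "data": {"steps": [[[0.25,0.06,0],0],[[0.5,0.11,0],0],[[0.78,0.178,0],0],[[0.78,0.178,0],0],[[0.78,0.178,0],0],[[0.78,0.178,0],0],[[0.78,0.178,0],0],[[0.78,0.178,0],0],[[0.78,0.178,0],0],[[0.78,0.178,0],0],[[0.78,0.178,0],0],[[0.78,0.178,0],0],[[0.78,0.178,0],0],[[0.78,0.178,0],0],[[0.78,0.178,0],0],[[0.78,0.178,0],0],[[0.78,0.178,0],0],[[0.78,0.178,0],0],[[0.6,0.14,0],0],[[0.3,0.07,0],0]]}}

```text
time_s: 18.95
ee_pos: [0.5527, 0.226, 0.2841]
eef_rot: [-1.895, -2.505, -0.001]
wrist_force: [0.2, 0.1, -6.1]
finger_gap: 0.0116
gripper_force: 24.4
```

>>> {"op": "jog_arm", "data": {"steps": [[[0,0,0],0],[[0,0,0],0],[[0,0,0],0],[[0,0,0],0],[[0,0,0],0]]}}

```text
time_s: 19.45
ee_pos: [0.5541, 0.2225, 0.284]
eef_rot: [1.899, 2.503, -0.0]
wrist_force: [-0.3, -0.0, -6.9]
finger_gap: 0.0117
gripper_force: 24.4
```

```bash
python3 - <<'E'
from h import *
delta([.5526,.2258,.18],15.7)
im,d,c=grab('scene');im2,_,_=grab('side'); save('s5',np.vstack([cv2.resize(im[120:270,300:560],(800,462))[:330],cv2.resize(im2[170:330,220:460],(800,533))[:270]]))
z=np.load('scene0.npz')
i0=z['im'];g=cv2.cvtColor(im,cv2.COLOR_RGB2GRAY)
# screen edges: white-case top/bottom corners via depth
v,u=np.nonzero((d>0)&(np.indices(d.shape)[0]>120)&(np.indices(d.shape)[0]<260)&(np.indices(d.shape)[1]>340)&(np.indices(d.shape)[1]<470))
p=ondepth(np.c_[u,v],d,c);X=np.array([.9627,.2706]);Yv=np.array([-.2706,.9627]);C=np.array([.516,.2155])
q=np.c_[(p[:,:2]-C)@X,(p[:,:2]-C)@Yv,p[:,2]]
s=q[(q[:,2]>.12)&(q[:,2]<.26)&(abs(q[:,0]-.03)<.06)]
s=s[s[:,0]>np.percentile(s[:,0],30)]
o=s.mean(0);n=np.linalg.svd(s-o)[2][2];n*=np.sign(n[0]);print('screen normal in mat axes',n,'ext y',np.percentile(s[:,1],[1,99]),'x',np.percentile(s[:,0],[2,50,98]),'zmin',s[:,2].min(),len(s))
E
```

```text
t 19.45 tcp [0.5541 0.2225 0.284 ] tool y heading 15.62 tool z [ 0. -0. -1.] shift [ 0.121 -0.017  3.467] F [-0.26 -0.03 -6.89] gap 0.0117
yaw -0.07578719266840572
screen normal in mat axes [ 0.99818336 -0.00124642 -0.06023641] ext y [-0.08883502  0.07574025] x [0.0420534  0.04656939 0.05071383] zmin 0.1320841196037189 2191
```

View pics/s5.png

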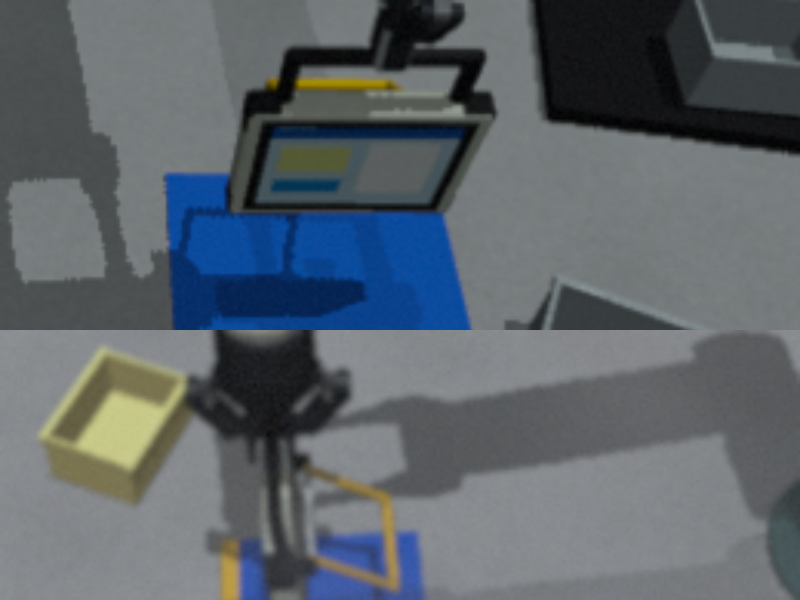

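It's square to the mat within 0.1°, leans about 3.5° forward and sits about 6 mm off in y. I correct the offset and lower it to just above contact.

>>> {"op": "jog_arm", "data": {"steps": [[[0.05,0,0.2],0],[[0.05,0,0.4],0],[[0.05,0,0.5],0],[[0.05,0,0.5],0],[[0,0,0.5],0],[[0,0,0.5],0],[[0,0,0.5],0],[[0,0,0.4],0],[[0,0,0.25],0],[[0,0,0.1],0],[[0,0,0],0],[[0,0,0],0]]}}

```text
time_s: 20.75
ee_pos: [0.5528, 0.2292, 0.1692]
eef_rot: [1.897, 2.503, 0.002]
wrist_force: [-0.2, -0.1, -3.8]
finger_gap: 0.0116
gripper_force: 24.6
```

>>> {"op": "jog_arm", "data": {"steps": [[[0,0,0.06],0],[[0,0,0.06],0],[[0,0,0],0]]}}

```text
time_s: 21.05
ee_pos: [0.5551, 0.2299, 0.169]
eef_rot: [1.895, 2.5, 0.01]
wrist_force: [-0.8, -1.6, 7.7]
finger_gap: 0.0112
gripper_force: 25.7
```

>>> {"op": "jog_arm", "data": {"steps": [[[0,0,0.04],0],[[0,0,0],0]]}}

```text
time_s: 21.25
ee_pos: [0.5558, 0.2302, 0.1689]
eef_rot: [1.894, 2.5, 0.012]
wrist_force: [-0.5, 0.3, 9.5]
finger_gap: 0.0119
gripper_force: 26.0
```

Contact is made. I now lean it back about the bottom edge by moving the bar towards mat -x along the arc.

>>> {"op": "jog_arm", "data": {"steps": [[[0,-0.1,-0.05],0],[[0,-0.15,0],0],[[0,-0.15,0],0],[[0,-0.15,0],0],[[0,-0.15,0],0],[[0,0,0],0]]}}

```text
time_s: 21.85
ee_pos: [0.5338, 0.224, 0.1679]
eef_rot: [1.895, 2.501, 0.008]
wrist_force: [1.4, 1.1, 6.0]
finger_gap: 0.0113
gripper_force: 26.3
```

>>> {"op": "jog_arm", "data": {"steps": [[[0,-0.15,0],0],[[0,-0.15,0],0],[[0,0,0],0]]}}

```text
time_s: 22.15
ee_pos: [0.5248, 0.2215, 0.1676]
eef_rot: [1.896, 2.502, 0.006]
wrist_force: [0.2, -0.2, 6.4]
finger_gap: 0.0117
gripper_force: 26.7
```

```bash
cat > scr.py <<'E'
from h import *
import sys
delta([.5526,.2258,.18],15.7)
im,d,c=grab('scene')
if len(sys.argv)>1:
    im2,_,_=grab('side'); save(sys.argv[1],np.vstack([cv2.resize(im[120:270,300:560],(800,462))[80:380],cv2.resize(im2[170:330,220:460],(800,533))[100:400]]))
I=np.indices(d.shape)
v,u=np.nonzero((d>0)&(I[0]>120)&(I[0]<260)&(I[1]>340)&(I[1]<470))
p=ondepth(np.c_[u,v],d,c);X=np.array([.9627,.2706]);Yv=np.array([-.2706,.9627]);C=np.array([.516,.2155])
q=np.c_[(p[:,:2]-C)@X,(p[:,:2]-C)@Yv,p[:,2]]
s=q[(q[:,2]>.012)&(q[:,2]<.2)&(abs(q[:,0])<.08)&(abs(q[:,1])<.12)]
o=np.median(s,0)
for _ in range(6):
    n=np.linalg.svd(s-o,full_matrices=False)[2][2];k=abs((s-o)@n)<max(.004,np.percentile(abs((s-o)@n),70)) ;s=s[k];o=s.mean(0)
n*=np.sign(n[0]);b=s[s[:,2]<s[:,2].min()+.012]
print('lean deg',np.degrees(np.arcsin(n[2])),'yaw deg',np.degrees(np.arctan2(n[1],n[0])),'y ext',np.percentile(s[:,1],[1,99]),'z',np.percentile(s[:,2],[1,99]),'bottom x',b[:,0].mean(),len(s))
E
python3 scr.py s6
```

```text
t 22.15 tcp [0.5248 0.2215 0.1676] tool y heading 15.69 tool z [ 0.005  0.002 -1.   ] shift [-0.112  0.932 -0.41 ] F [ 0.18 -0.15  6.41] gap 0.0117
yaw -0.00977520684450539
lean deg 5.266996326698515 yaw deg -0.17933535372489395 y ext [-0.08168373  0.08219111] z [0.02189157 0.17501024] bottom x 0.03852770125389456 1955
```

View pics/s6.png

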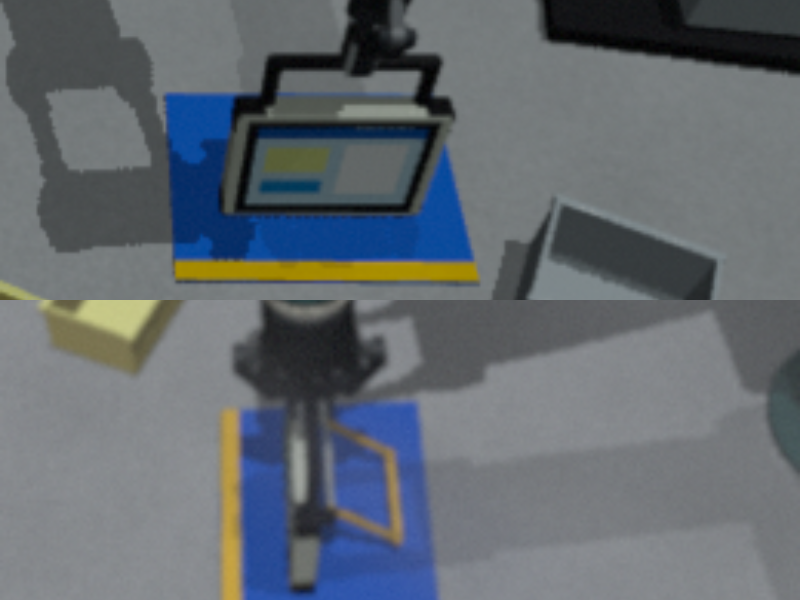

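Lean is 5.3°, yaw error is 0.2° and it is centred in the width (±82 mm). In the picture the tablet stands on its lower edge at the mat's middle. I continue the arc.

>>> {"op": "jog_arm", "data": {"steps": [[[0,-0.15,0],0],[[0,-0.15,0],0],[[0,-0.15,0.01],0],[[0,-0.15,0.02],0],[[0,-0.15,0.025],0],[[0,0,0],0]]}}

```text
time_s: 22.85
ee_pos: [0.5009, 0.2148, 0.164]
eef_rot: [-1.897, -2.504, 0.0]
wrist_force: [-0.9, 1.4, 5.7]
finger_gap: 0.0119
gripper_force: 27.6
```

>>> {"op": "jog_arm", "data": {"steps": [[[0,-0.15,0.03],0],[[0,-0.15,0.035],0],[[0,-0.1,0.035],0],[[0,0,0],0]]}}

```text
time_s: 23.25
ee_pos: [0.4892, 0.2115, 0.1609]
eef_rot: [-1.897, -2.503, 0.001]
wrist_force: [-0.6, -0.1, 6.9]
finger_gap: 0.0116
gripper_force: 28.0
```

```bash
python3 scr.py
```

```text
t 23.25 tcp [0.4892 0.2115 0.1609] tool y heading 15.7 tool z [-0.001  0.    -1.   ] shift [-0.113  2.162 -0.64 ] F [-0.62 -0.12  6.89] gap 0.0116
yaw -0.00438013188660058
lean deg 18.004685250027457 yaw deg -0.27794997827081347 y ext [-0.08142204  0.08215529] z [0.0186661  0.12999045] bottom x 0.03543417959872592 2359
```

>>> {"op": "jog_arm", "data": {"steps": [[[0,-0.1,0.025],0],[[0,0,0],0]]}}

```text
time_s: 23.5
ee_pos: [0.4863, 0.2107, 0.1599]
eef_rot: [-1.897, -2.503, 0.001]
wrist_force: [-1.1, -0.2, 5.9]
finger_gap: 0.0113
gripper_force: 28.0
```

>>> {"op": "jog_arm", "data": {"steps": [[[0,-0.07,0.02],0],[[0,0,0],0]]}}

```text
time_s: 23.7
ee_pos: [0.4844, 0.2101, 0.1594]
eef_rot: [-1.897, -2.503, 0.001]
wrist_force: [-1.9, -0.0, 6.0]
finger_gap: 0.0113
gripper_force: 28.0
```

>>> {"op": "jog_arm", "data": {"steps": [[[0,-0.05,0.02],0],[[0,0,0],0],[[0,0,0],0]]}}

```text
time_s: 24.0
ee_pos: [0.4829, 0.2098, 0.1587]
eef_rot: [-1.897, -2.503, 0.001]
wrist_force: [-1.4, 0.1, 5.9]
finger_gap: 0.0112
gripper_force: 28.1
```

```bash
python3 scr.py
```

```text
t 24.0 tcp [0.4829 0.2098 0.1587] tool y heading 15.69 tool z [-0.001 -0.    -1.   ] shift [-0.113  2.38  -0.712] F [-1.37  0.1   5.87] gap 0.0112
yaw -0.011368997912342138
lean deg 20.260332358549622 yaw deg -0.21834833149211827 y ext [-0.08154526  0.08210243] z [0.01788668 0.1288195 ] bottom x 0.03490343465641113 2460
```

Lean is 20.3°, matching the fully open geometry, so the foot is down. I release and retreat up.

>>> {"op": "jog_arm", "data": {"steps": [[[0,0,-0.05],0],[[0,0,0],0]]}}

```text
time_s: 24.25
ee_pos: [0.4827, 0.2095, 0.159]
eef_rot: [-1.897, -2.503, 0.003]
wrist_force: [-0.1, 0.0, -1.0]
finger_gap: 0.012
gripper_force: 27.4
```

>>> {"op": "jog_arm", "data": {"steps": [[[0,0,0],0],[[0,0,0],0],[[0,0,0],0],[[0,0,0],0],[[0,0,0],0]], "claw": 22}}

```text
time_s: 24.75
ee_pos: [0.4838, 0.2098, 0.1601]
eef_rot: [-1.897, -2.504, 0.0]
wrist_force: [0.4, 0.1, -0.7]
finger_gap: 0.0219
gripper_force: 0.0
```

>>> {"op": "jog_arm", "data": {"steps": [[[0,0,0],0],[[0,0,0],0],[[0,0,0],0],[[0,0,-0.2],0],[[0,0,-0.5],0],[[0,0,-0.8],0],[[0,0,-0.8],0],[[0,0,-0.8],0],[[0,0,-0.8],0],[[0,0,0],0],[[0,0,0],0],[[0,0,0],0]], "claw": 45}}

```text
time_s: 25.95
ee_pos: [0.4833, 0.2096, 0.2763]
eef_rot: [-1.897, -2.503, 0.002]
wrist_force: [0.5, -0.3, 0.5]
finger_gap: 0.045
gripper_force: 0.0
```

```bash
python3 scr.py s7
```

```text
t 25.95 tcp [0.4833 0.2096 0.2763] tool y heading 15.69 tool z [-0.001 -0.    -1.   ] shift [-0.104  2.376  3.208] F [ 0.45 -0.27  0.5 ] gap 0.045
yaw -0.014725493951559088
lean deg 20.793655473536955 yaw deg -0.10965216215593634 y ext [-0.08125103  0.08223811] z [0.02133946 0.12838989] bottom x 0.033972763988102526 2329
```

View pics/s7.png

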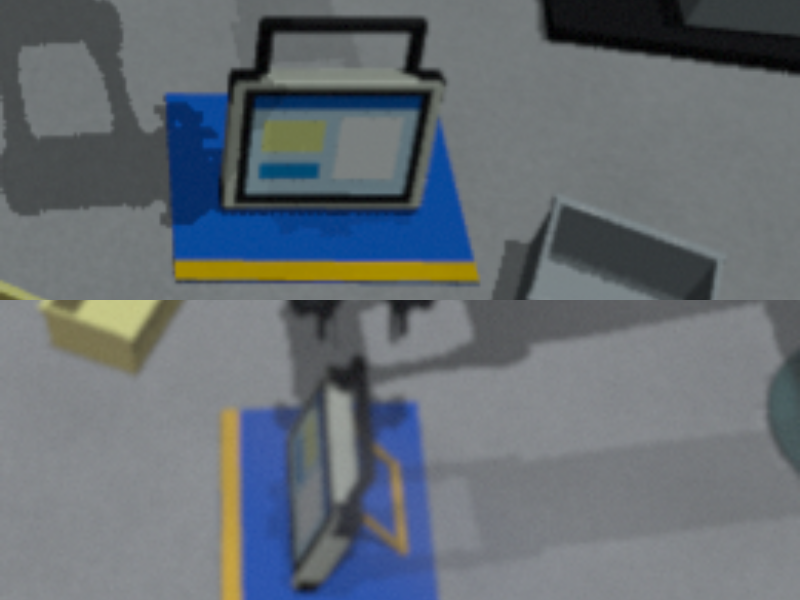

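The tablet stands free on its kickstand at a 20.8° lean, centred and squared on the mat. The foot is at about (403,550) in the side crop, within the blue.

```bash
python3 -c "
from station import manip;print(manip.job_done())"
```

```text
the job is handed in; nothing more can be done
None
```

The job is handed in after about 26 s of robot time: the kickstand was opened to its stop first, and the tablet now stands free on it on the blue mat, centred in the width, screen squarely towards the yellow stripe; the arm never went near the bins or the jar.

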